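# Rack starter drive shafts into the test tray in reverse order

### The arm

A 6-joint arm with a two-finger parallel gripper is mounted at the origin on the work surface. World frame = base frame: x ahead of the robot, y to its left, z up, the work surface at z = 0. Lengths are in m, angles in rad, forces in N, time in s.
With the tool pointing down it reaches from about 0.275 to 0.725 m from the base axis. Payload 15.9 kg.
Tool frame: the origin (TCP) lies at the very end of the fingers, on their centre line; the grasp point (between the pads) lies arm.grip_depth behind it (arm.grip_depth is the distance from the TCP to the grasp point, in m); z points along the fingers, y is the line along which they close (so a half turn about z gives the same grasp; the last joint's range is limited). The gripper opens to 85 mm and grips with 20 to 120 N. Pads are 22 mm wide; open, the fingers measure 114 mm over their backs; the gripper's body (76 mm by 85 mm) begins 54 mm behind the grasp point. The pads swing forward as they close: fully open they stand 13 mm farther back than shut.
Start: joints at [-1.207, 0.213, -0.034, 1.323, 0, 1.571], TCP at [0.178, -0.467, 0.193] pointing down, gripper open.
Joint ranges: [-2.98, 2.98], [-0.74, 1.72], [-1.14, 1.35], [-2.1, 2.04], [-1.57, 1.44], [-3.14, 3.14]. Speed limits (rad/s): [1.89, 1.89, 2.39, 2.57, 3.14, 3.14].

### API

Orientations are given as a rotation vector (axis times angle).
In Python, from plant import arm gives the robot as it stands. The module is installed in compiled form; this text tells all that it offers.
- The arm moves only by the tool apply_moves, never from a script. Its arguments are lists of equal length, an entry for each row: "gripper": the opening, from 0 (shut) to 1 (fully open); "slide": the shift along the tool's x, y, z in mm, a list of three; "turn": the turn about the tool's z in rad. In form: {"gripper": [gripper, ...], "slide": [[tx, ty, tz], ...], "turn": [turn, ...]}. A call has 1 to 10 rows; each row shifts and turns the commanded pose from where the row before left it, along the tool's axes as they then stand; what a row does not reach is not made up. A row lasts 1/8 s, in which the tool goes at most 62.5 mm and 10.7 degrees, less where a joint would pass 70% of its speed; a pose out of reach is approached as far as the arm can. A call with a gripper value outside its range is refused whole. The fingers move at their own pace and stop on an object; "force" is the grip in N (left out, the last holds). Time passes only in rows, so rows that do not move let the fingers close. It gives the time, the measured TCP pose, the force, the opening and the grip force at its end, in the units of the state.
- arm.sense(): the state, without advancing time (a new reading comes with each control period).
- arm.read_camera(name): name is "side" or "top"; returns a dict with "pixels" (480x640x3 uint8, red, green, blue), "fx", "fy", "cx", "cy" (pixels), "R" (3x3) and "t" (3): a world point X has camera coordinates R X + t. Camera axes: x right, y down, z forward; pixel columns grow to the right and rows downward; lengths in m; the calibration is good to about 2 mm. A picture is of the moment at which its call begins. There is no depth.
- arm.job_done(): hands the job in; it is judged then, once.
Trained networks look in a picture, given as the dict that the camera call returned (one of the last four; its "shot" number tells which), for a name from the list of things; names that differ only in an ending like _2 or _b are one class to them, and where a whole thing is asked for, a point or a joint stands for the part that bears it (a point fixed in the world has none). Each returns a list of dicts, best first, with "score" (0 to 1); they miss things now and then, are a little off and sometimes report something else, mostly with a low value. They report only what shows in the picture. A call takes as long as a camera call.
- arm.boxes_of(picture, label): "centre" ([column, row] in pixels, amid what is visible of it).
- arm.masks_of(picture, label): "mask" (480x640 bool, what is visible of it) and "centre" ([column, row] in pixels, amid what is visible of it).
- arm.spot_point(picture, label): "centre" ([column, row] in pixels: a listed point, or the origin of a listed thing).
The state is a dict: "time_s": time; "qpos": joint angles; "dq": joint speeds; "joint_torque": joint torques, N m; "tcp_pos": TCP position; "ee_rot": TCP orientation; "force": force on the tool from outside, world axes, zero at the start; "ft_torque": the same for the moment, N m; "grip_width": opening from 0.0 (shut) to 1.0 (fully open); "gripper_force": force on a finger pad.
Only numpy, scipy, OpenCV 4.12 (cv2) and the standard library are available. Lean on these libraries where they do the work, as an engineer would, in place of code of your own. Each camera call takes 0.05 s, during which the arm holds its last target. There are 200 camera calls.

### The job

Lift the four capped starter drive shafts out of the row of deep wells and stand them upright in the blue test tray, one in each pocket, in reverse order counted from the red ends: the shaft nearest the red end of the well row goes into the pocket farthest from the tray's red end, the next into the next, and the shaft farthest from the row's red end goes beside the tray's red end. Set each one down gently, do not drop or slam it, and leave all four standing free on the pocket floors.

Things in the scene. Friction and masses are not known exactly. Their poses are not given: they have to be found in the camera images.
- shaft_blue: starter drive shaft with a blue cap, upright, 122 mm tall, 0.25 to 0.5 kg. Origin: centre of its flat underside; z up, yaw means nothing. From below: drum 32 mm diameter to 58 mm, pinion 29 mm diameter to 76 mm, bare shaft 16 mm diameter to 90 mm, blue cap 20 mm diameter from 90 to 122 mm (grip it there). Starts in the blue-rimmed well, foot 10 mm above that block's origin.
- shaft_green: starter drive shaft with a green cap, upright, 122 mm tall, 0.25 to 0.5 kg. Origin: centre of its flat underside; z up, yaw means nothing. From below: drum 32 mm diameter to 58 mm, pinion 29 mm diameter to 76 mm, bare shaft 16 mm diameter to 90 mm, green cap 20 mm diameter from 90 to 122 mm (grip it there). Starts in the green-rimmed well, foot 10 mm above that block's origin.
- shaft_yellow: starter drive shaft with a yellow cap, upright, 122 mm tall, 0.25 to 0.5 kg. Origin: centre of its flat underside; z up, yaw means nothing. From below: drum 32 mm diameter to 58 mm, pinion 29 mm diameter to 76 mm, bare shaft 16 mm diameter to 90 mm, yellow cap 20 mm diameter from 90 to 122 mm (grip it there). Starts in the yellow-rimmed well, foot 10 mm above that block's origin.
- shaft_white: starter drive shaft with a white cap, upright, 122 mm tall, 0.25 to 0.5 kg. Origin: centre of its flat underside; z up, yaw means nothing. From below: drum 32 mm diameter to 58 mm, pinion 29 mm diameter to 76 mm, bare shaft 16 mm diameter to 90 mm, white cap 20 mm diameter from 90 to 122 mm (grip it there). Starts in the white-rimmed well, foot 10 mm above that block's origin.
- well_blue: fixed dark steel block 54 x 54 x 70 mm (tall), blue rim on top; bore 35 mm diameter, 60 mm deep. Origin: centre of its underside, 10 mm above the bench. The four blocks form a straight row, 58 mm spacing, in any colour order; each block's x axis runs along the row towards the row's red end (red block 35 mm tall on the row's plate; grey one at the other end).
- well_green: fixed dark steel block 54 x 54 x 70 mm (tall), green rim on top; bore 35 mm diameter, 60 mm deep. Origin: centre of its underside, 10 mm above the bench. The four blocks form a straight row, 58 mm spacing, in any colour order; each block's x axis runs along the row towards the row's red end (red block 35 mm tall on the row's plate; grey one at the other end).
- well_yellow: fixed dark steel block 54 x 54 x 70 mm (tall), yellow rim on top; bore 35 mm diameter, 60 mm deep. Origin: centre of its underside, 10 mm above the bench. The four blocks form a straight row, 58 mm spacing, in any colour order; each block's x axis runs along the row towards the row's red end (red block 35 mm tall on the row's plate; grey one at the other end).
- well_white: fixed dark steel block 54 x 54 x 70 mm (tall), white rim on top; bore 35 mm diameter, 60 mm deep. Origin: centre of its underside, 10 mm above the bench. The four blocks form a straight row, 58 mm spacing, in any colour order; each block's x axis runs along the row towards the row's red end (red block 35 mm tall on the row's plate; grey one at the other end).
- tray: fixed blue target tray with a row of four square open pockets, each 53 x 53 mm inside, at 58 mm spacing along the tray's x axis: pocket centres at x = -87, -29, +29, +87 mm, y = 0. Origin: centre of the underside on the bench. Pocket floors 11 mm above the origin, wall tops 36 mm above, walls 5 mm thick.
- tray_red_end: red block, 30 x 66 mm, 35 mm tall, that marks the red end of the target tray; it stands fixed on the tray's base plate at tray x = +137 mm or -137 mm (a grey block stands at the other end). Origin: centre of its underside, 6 mm above the bench.

How it is judged:
At the end, for the whole second after the job is handed in: Each shaft stands free, at rest and upright (within 0.12 rad) on the floor of its own tray pocket (15 mm sideways, 5 mm in height); counted from the tray's red end, the colours are the reverse of the wells' colours counted from the row's red end (((x of each of well_green, well_yellow, well_white in the frame of well_blue below 0 m and horizontal distance between shaft_blue and tray_red_end between 0.207 and 0.241 m) or (x of well_green in the frame of well_blue above 0 m and x of each of well_yellow, well_white in the frame of well_blue below 0 m and horizontal distance between shaft_blue and tray_red_end between 0.149 and 0.183 m) or (x of each of well_green, well_white in the frame of well_blue below 0 m and x of well_yellow in the frame of well_blue above 0 m and horizontal distance between shaft_blue and tray_red_end between 0.149 and 0.183 m) or (x of each of well_green, well_yellow in the frame of well_blue below 0 m and x of well_white in the frame of well_blue above 0 m and horizontal distance between shaft_blue and tray_red_end between 0.149 and 0.183 m) or (x of each of well_green, well_yellow in the frame of well_blue above 0 m and x of well_white in the frame of well_blue below 0 m and horizontal distance between shaft_blue and tray_red_end between 0.091 and 0.125 m) or (x of each of well_green, well_white in the frame of well_blue above 0 m and x of well_yellow in the frame of well_blue below 0 m and horizontal distance between shaft_blue and tray_red_end between 0.091 and 0.125 m) or (x of well_green in the frame of well_blue below 0 m and x of each of well_yellow, well_white in the frame of well_blue above 0 m and horizontal distance between shaft_blue and tray_red_end between 0.091 and 0.125 m) or (x of each of well_green, well_yellow, well_white in the frame of well_blue above 0 m and horizontal distance between shaft_blue and tray_red_end between 0.033 and 0.067 m)) and y of shaft_blue in the frame of tray between -0.015 and 0.015 m and z of each of shaft_blue, shaft_green, shaft_yellow, shaft_white in the frame of tray below 0.016 m and angle between each of shaft_blue, shaft_green, shaft_yellow, shaft_white's own z axis and vertical below 0.12 rad and linear speed of each of shaft_blue, shaft_green, shaft_yellow, shaft_white below 0.02 m/s and angular speed of each of shaft_blue, shaft_green, shaft_yellow, shaft_white below 0.2 rad/s and ((x of each of well_blue, well_yellow, well_white in the frame of well_green below 0 m and horizontal distance between shaft_green and tray_red_end between 0.207 and 0.241 m) or (x of well_blue in the frame of well_green above 0 m and x of each of well_yellow, well_white in the frame of well_green below 0 m and horizontal distance between shaft_green and tray_red_end between 0.149 and 0.183 m) or (x of each of well_blue, well_white in the frame of well_green below 0 m and x of well_yellow in the frame of well_green above 0 m and horizontal distance between shaft_green and tray_red_end between 0.149 and 0.183 m) or (x of each of well_blue, well_yellow in the frame of well_green below 0 m and x of well_white in the frame of well_green above 0 m and horizontal distance between shaft_green and tray_red_end between 0.149 and 0.183 m) or (x of each of well_blue, well_yellow in the frame of well_green above 0 m and x of well_white in the frame of well_green below 0 m and horizontal distance between shaft_green and tray_red_end between 0.091 and 0.125 m) or (x of each of well_blue, well_white in the frame of well_green above 0 m and x of well_yellow in the frame of well_green below 0 m and horizontal distance between shaft_green and tray_red_end between 0.091 and 0.125 m) or (x of well_blue in the frame of well_green below 0 m and x of each of well_yellow, well_white in the frame of well_green above 0 m and horizontal distance between shaft_green and tray_red_end between 0.091 and 0.125 m) or (x of each of well_blue, well_yellow, well_white in the frame of well_green above 0 m and horizontal distance between shaft_green and tray_red_end between 0.033 and 0.067 m)) and y of shaft_green in the frame of tray between -0.015 and 0.015 m and ((x of each of well_blue, well_green, well_white in the frame of well_yellow below 0 m and horizontal distance between shaft_yellow and tray_red_end between 0.207 and 0.241 m) or (x of well_blue in the frame of well_yellow above 0 m and x of each of well_green, well_white in the frame of well_yellow below 0 m and horizontal distance between shaft_yellow and tray_red_end between 0.149 and 0.183 m) or (x of each of well_blue, well_white in the frame of well_yellow below 0 m and x of well_green in the frame of well_yellow above 0 m and horizontal distance between shaft_yellow and tray_red_end between 0.149 and 0.183 m) or (x of each of well_blue, well_green in the frame of well_yellow below 0 m and x of well_white in the frame of well_yellow above 0 m and horizontal distance between shaft_yellow and tray_red_end between 0.149 and 0.183 m) or (x of each of well_blue, well_green in the frame of well_yellow above 0 m and x of well_white in the frame of well_yellow below 0 m and horizontal distance between shaft_yellow and tray_red_end between 0.091 and 0.125 m) or (x of each of well_blue, well_white in the frame of well_yellow above 0 m and x of well_green in the frame of well_yellow below 0 m and horizontal distance between shaft_yellow and tray_red_end between 0.091 and 0.125 m) or (x of well_blue in the frame of well_yellow below 0 m and x of each of well_green, well_white in the frame of well_yellow above 0 m and horizontal distance between shaft_yellow and tray_red_end between 0.091 and 0.125 m) or (x of each of well_blue, well_green, well_white in the frame of well_yellow above 0 m and horizontal distance between shaft_yellow and tray_red_end between 0.033 and 0.067 m)) and y of shaft_yellow in the frame of tray between -0.015 and 0.015 m and ((x of each of well_blue, well_green, well_yellow in the frame of well_white below 0 m and horizontal distance between shaft_white and tray_red_end between 0.207 and 0.241 m) or (x of well_blue in the frame of well_white above 0 m and x of each of well_green, well_yellow in the frame of well_white below 0 m and horizontal distance between shaft_white and tray_red_end between 0.149 and 0.183 m) or (x of each of well_blue, well_yellow in the frame of well_white below 0 m and x of well_green in the frame of well_white above 0 m and horizontal distance between shaft_white and tray_red_end between 0.149 and 0.183 m) or (x of each of well_blue, well_green in the frame of well_white below 0 m and x of well_yellow in the frame of well_white above 0 m and horizontal distance between shaft_white and tray_red_end between 0.149 and 0.183 m) or (x of each of well_blue, well_green in the frame of well_white above 0 m and x of well_yellow in the frame of well_white below 0 m and horizontal distance between shaft_white and tray_red_end between 0.091 and 0.125 m) or (x of each of well_blue, well_yellow in the frame of well_white above 0 m and x of well_green in the frame of well_white below 0 m and horizontal distance between shaft_white and tray_red_end between 0.091 and 0.125 m) or (x of well_blue in the frame of well_white below 0 m and x of each of well_green, well_yellow in the frame of well_white above 0 m and horizontal distance between shaft_white and tray_red_end between 0.091 and 0.125 m) or (x of each of well_blue, well_green, well_yellow in the frame of well_white above 0 m and horizontal distance between shaft_white and tray_red_end between 0.033 and 0.067 m)) and y of shaft_white in the frame of tray between -0.015 and 0.015 m); the robot touches nothing.
It fails at once if the blue-capped shaft is dropped (from over a centimetre) or slammed into the tray: it nears the pocket floor faster than 0.5 m/s (linear speed of shaft_blue above 0.5 m/s and z of shaft_blue in the frame of tray below 0.02 m and y of shaft_blue in the frame of tray between -0.03 and 0.03 m and horizontal distance between shaft_blue and tray below 0.12 m).
It fails at once if the green-capped shaft is dropped (from over a centimetre) or slammed into the tray: it nears the pocket floor faster than 0.5 m/s (linear speed of shaft_green above 0.5 m/s and z of shaft_green in the frame of tray below 0.02 m and y of shaft_green in the frame of tray between -0.03 and 0.03 m and horizontal distance between shaft_green and tray below 0.12 m).
It fails at once if the yellow-capped shaft is dropped (from over a centimetre) or slammed into the tray: it nears the pocket floor faster than 0.5 m/s (linear speed of shaft_yellow above 0.5 m/s and z of shaft_yellow in the frame of tray below 0.02 m and y of shaft_yellow in the frame of tray between -0.03 and 0.03 m and horizontal distance between shaft_yellow and tray below 0.12 m).
It fails at once if the white-capped shaft is dropped (from over a centimetre) or slammed into the tray: it nears the pocket floor faster than 0.5 m/s (linear speed of shaft_white above 0.5 m/s and z of shaft_white in the frame of tray below 0.02 m and y of shaft_white in the frame of tray between -0.03 and 0.03 m and horizontal distance between shaft_white and tray below 0.12 m).
It also fails if it takes over 128 s, if anything falls off the work surface, if the arm or the gripper's body presses on something with over 40 N, if the wrist force passes 120 N, or if a joint passes its speed limit or range.

## Working session

There is one attempt and no reset: what is moved stays moved. The work goes in short steps, Python scripts to look and compute and a tool call to move; the robot and the scene stay as the last step left them, time stands still between calls to the robot, and variables do not carry over. Pictures are saved under pics/ and viewed, at most 14 in all, crops included, and the job is handed in when it is done.

Besides the shell and the picture viewer there is one more tool, called after "Call:" by a JSON object that holds its "method" and its "body", one argument or row to a line. apply_moves: Moves the arm, as the interface text tells. Its arguments: {"type":"object","properties":{"gripper":{"type":"array","items":{"type":"number"}},"slide":{"type":"array","items":{"type":"array","items":{"type":"number"}}},"turn":{"type":"array","items":{"type":"number"}},"force":{"type":"number"}},"required":["gripper","slide","turn"]}

```bash
mkdir -p pics; cat > h.py <<'E'
from plant import arm
import numpy as np, cv2
def ray(p,uv,z):
    R=np.array(p["R"]);t=np.array(p["t"]);c=-R.T@t
    d=R.T@np.array([(uv[0]-p["cx"])/p["fx"],(uv[1]-p["cy"])/p["fy"],1])
    return c+d*(z-c[2])/d[2]
def save(p,n): cv2.imwrite(f"pics/{n}.png",p["pixels"][:,:,::-1])
E
python3 - <<'E'
from h import *
s=arm.sense();print(s,arm.grip_depth)
for n in("top","side"):
    p=arm.read_camera(n);save(p,n+"0");print(n,-np.array(p["R"]).T@p["t"])
    for l in["shaft_blue","shaft_green","shaft_yellow","shaft_white","well_blue","well_green","well_yellow","well_white","tray","tray_red_end"]:
        z={"s":.020,"w":.01,"t":0}[l[0]]
        if l=="tray_red_end": z=.006
        for d in arm.spot_point(p,l)[:2]: print(l,np.round(d["centre"]),round(d["score"],2),ray(p,d["centre"],z).round(4))
E
```

```text
{'time_s': 0.0, 'qpos': array([-1.20701495e+00,  2.13350761e-01, -3.50640311e-02,  1.32345977e+00,
       -1.43316738e-06,  1.57080555e+00]), 'dq': array([ 0.00067378,  0.00148998, -0.00051413,  0.000451  ,  0.0002966 ,
       -0.00148013]), 'joint_torque': array([ 6.27824062e-03, -6.86159492e+01,  4.87118053e+01,  1.76124932e-02,
        2.59797689e-04, -1.19879795e-05]), 'tcp_pos': array([ 0.17777427, -0.46693617,  0.1923169 ]), 'ee_rot': array([-3.08872710e+00, -5.68074782e-01,  3.08487942e-04]), 'force': array([-0.46449373,  0.0984899 ,  0.21826187]), 'ft_torque': array([ 0.00823441, -0.003998  , -0.00807084]), 'gripper_force': 0.0, 'grip_width': 0.99690844730355} 0.0187
top [0.4483861  0.00605734 1.06045598]
shaft_blue [388. 235.] 0.79 [ 0.552  -0.1479  0.02  ]
shaft_blue [204. 254.] 0.5 [0.5186 0.2134 0.02  ]
shaft_green [376. 213.] 0.63 [ 0.5964 -0.1257  0.02  ]
shaft_green [385. 240.] 0.24 [ 0.5439 -0.1422  0.02  ]
shaft_yellow [397. 264.] 0.76 [ 0.4957 -0.1643  0.02  ]
shaft_white [404. 292.] 0.56 [ 0.4401 -0.1762  0.02  ]
well_green [374. 210.] 0.79 [ 0.6035 -0.1219  0.01  ]
well_yellow [395. 267.] 0.8 [ 0.4903 -0.1614  0.01  ]
well_white [406. 296.] 0.71 [ 0.4322 -0.1817  0.01  ]
well_white [396. 264.] 0.71 [ 0.4964 -0.1645  0.01  ]
tray [203. 256.] 0.68 [0.5166 0.2197 0.    ]
tray_red_end [196. 188.] 0.61 [0.6532 0.233  0.006 ]
tray_red_end [378. 214.] 0.41 [ 0.5964 -0.1318  0.006 ]
side [ 0.39259136 -0.68536098  0.77193045]
shaft_white [306. 320.] 0.27 [ 0.4907 -0.1618  0.02  ]
well_blue [340. 309.] 0.88 [ 0.553  -0.1431  0.01  ]
well_green [370. 297.] 0.61 [ 0.6114 -0.1293  0.01  ]
well_yellow [307. 321.] 0.94 [ 0.4937 -0.1583  0.01  ]
well_white [272. 335.] 0.62 [ 0.4311 -0.1746  0.01  ]
tray [280. 182.] 0.88 [0.505  0.2175 0.    ]
tray_red_end [345. 170.] 0.64 [0.6508 0.226  0.006 ]
tray_red_end [366. 298.] 0.18 [ 0.6053 -0.1277  0.006 ]
```

View pics/top0.png

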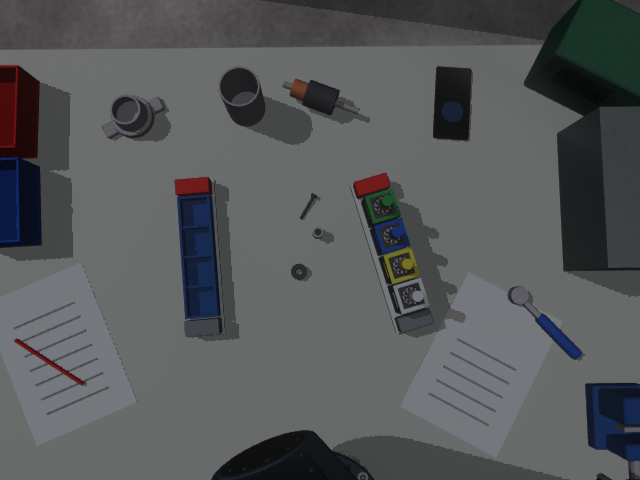

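View pics/side0.png

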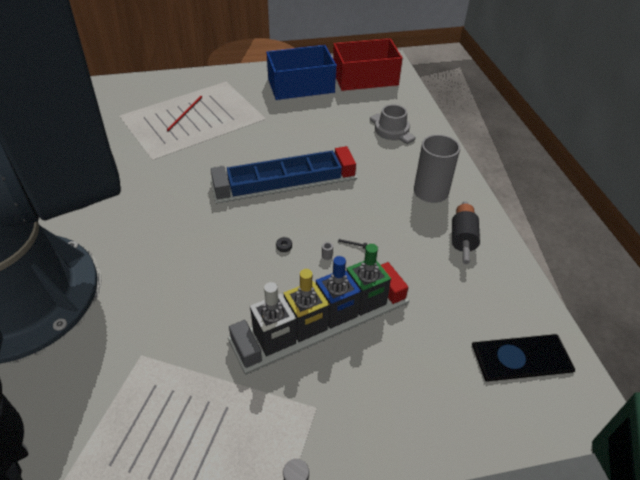

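The top view shows the row's red end at (372,184), followed by green (383,206), blue (392,236), yellow (401,265) and white (412,295). The tray's red end is at (193,186) and its grey end at (203,327). The side view agrees. I'll zoom in to measure the positions precisely.

```bash
python3 - <<'E'
from h import *
t=cv2.imread("pics/top0.png");s=cv2.imread("pics/side0.png")
z=lambda a:cv2.resize(a,None,fx=4,fy=4,interpolation=cv2.INTER_CUBIC)
a=z(t[170:345,340:440]);b=z(t[170:345,165:235]);
c=np.hstack([a,b]);c=cv2.resize(c,(680,600) if 0 else (int(c.shape[1]*600/c.shape[0]),600));cv2.imwrite("pics/z1.png",c);print(c.shape)
cv2.imwrite("pics/z2.png",z(s[230:370,225:415]))
E
```

```text
(600, 582, 3)
```

View pics/z1.png

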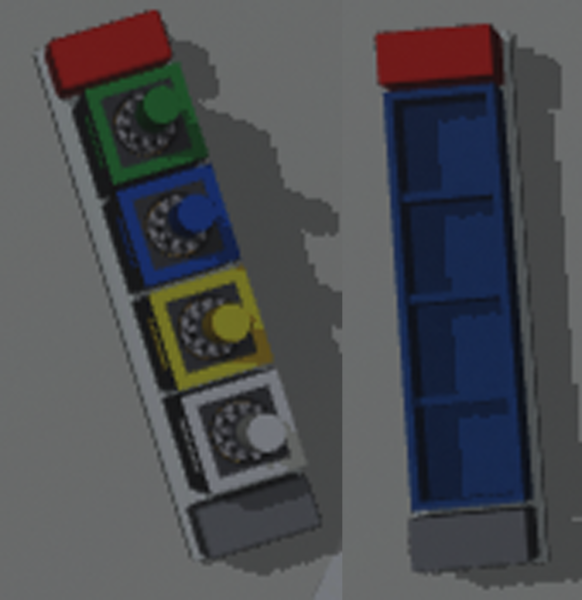

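View pics/z2.png

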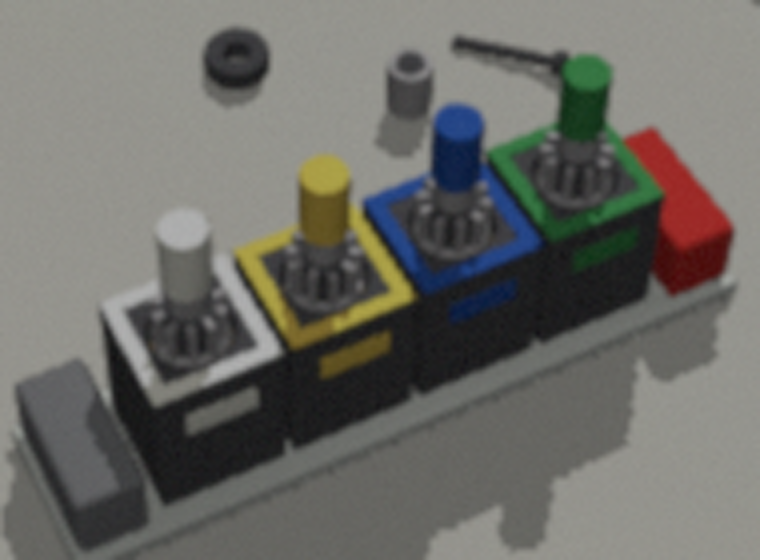

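The zoomed views confirm the order green, blue, yellow, white from the red end, and I can read the cap-top centres in both cameras. Next I'll compute positions from these.

```bash
python3 - <<'E'
from h import *
k=600/700*4
T=arm.read_camera("top");S=arm.read_camera("side")
tp=lambda x,y:(340+x/k-.0,170+y/k)
tr=lambda x,y:(165+(x-400*k/4)/k,170+y/k)
capT=[(163,105),(195,214),(230,323),(265,433)]
capS=[(587,70),(458,121),(325,171),(184,225)]
for c,d in zip(capT,capS):
    print("cap",ray(T,tp(*c),.142).round(4),ray(S,(225+d[0]/4,230+d[1]/4),.142).round(4))
print("tray",[ray(T,tr(*c),.036)[:2].round(4) for c in[(386,92),(498,86),(411,513),(525,507)]])
print("red",[ray(T,tr(*c),.041)[:2].round(4) for c in[(375,34),(491,25),(493,80),(377,88)]])
print("grey",[ray(T,tr(*c),.041)[:2].round(4) for c in[(408,518),(527,511),(530,560),(411,571)]])
s=S["pixels"][140:210,200:370,::-1];cv2.imwrite("pics/z3.png",cv2.resize(s,None,fx=4,fy=4,interpolation=cv2.INTER_CUBIC))
E
```

```text
cap [ 0.6008 -0.1305  0.142 ] [ 0.6018 -0.131   0.142 ]
cap [ 0.5449 -0.1454  0.142 ] [ 0.5459 -0.1478  0.142 ]
cap [ 0.4894 -0.1617  0.142 ] [ 0.4911 -0.163   0.142 ]
cap [ 0.434  -0.1779  0.142 ] [ 0.4354 -0.1789  0.142 ]
tray [array([0.6304, 0.2623]), array([0.6331, 0.1988]), array([0.3931, 0.2463]), array([0.3956, 0.1828])]
red [array([0.6627, 0.2675]), array([0.6672, 0.2019]), array([0.6357, 0.2007]), array([0.6318, 0.2661])]
grey [array([0.3906, 0.2468]), array([0.3937, 0.1808]), array([0.3668, 0.1791]), array([0.3615, 0.2449])]
```

View pics/z3.png

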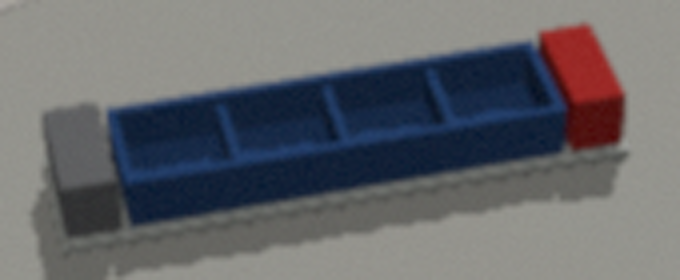

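The tray's red end is at about (605–790, 25–150) in this crop, and both views agree within about 2 mm. I'll write a helper that turns targets into tool-frame moves.

```bash
cat >> h.py <<'E'
from scipy.spatial.transform import Rotation as Ro
ROW,TR=.279,.072
C=np.array([.5135,.223]);U=np.array([np.cos(TR),np.sin(TR)])
CAP=dict(green=(.6013,-.1308),blue=(.5454,-.1466),yellow=(.4902,-.1624),white=(.4347,-.1784))
PK={n:C+U*d for n,d in dict(green=-.087,blue=-.029,yellow=.029,white=.087).items()}
def delta(xy,z,yaw):
    s=arm.sense();R=Ro.from_rotvec(s["ee_rot"]).as_matrix()
    d=np.array([*xy,z])-s["tcp_pos"]
    psi=np.arctan2(R[1,0],R[0,0])
    print("tcp",s["tcp_pos"].round(4),"yaw",psi.round(4),"tilt",np.arccos(-R[2,2]).round(4),"F",s["force"].round(1),"grip",round(s["grip_width"],3),round(s["gripper_force"],1))
    print("slide mm",(R.T@d*1000).round(1),"turn",round(psi-yaw,4))
E
python3 - <<'E'
from h import *
S=arm.read_camera("side")
print("trayS",np.mean([ray(S,(200+a/4,140+b/4),.036)[:2] for a,b in[(108,110),(530,45),(565,110),(128,180)]],0))
delta(CAP["green"],.26,ROW)
E
```

```text
trayS [0.51518775 0.2206257 ]
tcp [ 0.1779 -0.4673  0.1928] yaw 0.3637 tilt 0.0 F [-0.4 -0.2  0.4] grip 0.997 0.0
slide mm [ 515.4 -163.8  -67.2] turn 0.0847
```

Call:
{"method": "apply_moves", "body": {
  "gripper": [1,1,1,1,1,1,1,1,1,1],
  "slide": [
    [20,-10,-33],
    [40,-15,-34],
    [57,-17,0],
    [57,-17,0],
    [57,-17,0],
    [57,-17,0],
    [57,-17,0],
    [57,-18,0],
    [57,-18,0],
    [56,-18,0]
  ],
  "turn": [0,0,0,0,0,0,0,0,0,0.085],
  "force": 60
}}

```text
time_s: 2.5
tcp_pos: [0.6022, -0.1292, 0.2598]
ee_rot: [3.111, 0.435, 0.0]
force: [0.2, -1.7, 0.4]
grip_width: 0.997
gripper_force: 0.0
```

```bash
python3 -c "
from h import *
delta(CAP['green'],.108,ROW)"
```

```text
tcp [ 0.6022 -0.1292  0.2598] yaw 0.2775 tilt 0.0003 F [ 0.2 -1.7  0.4] grip 0.997 0.0
slide mm [ -1.3   1.3 151.8] turn -0.0015
```

Call:
{"method": "apply_moves", "body": {
  "gripper": [1,1,1,1,1,1,0,0,0,0],
  "slide": [
    [-1.3,1.3,30],
    [0,0,40],
    [0,0,40],
    [0,0,30],
    [0,0,12],
    [0,0,0],
    [0,0,0],
    [0,0,0],
    [0,0,0],
    [0,0,0]
  ],
  "turn": [0,0,0,0,0,0,0,0,0,0],
  "force": 60
}}

```text
time_s: 3.75
tcp_pos: [0.6001, -0.1324, 0.108]
ee_rot: [3.111, 0.437, 0.0]
force: [0.7, 0.1, -0.4]
grip_width: 0.139
gripper_force: 0.0
```

```bash
python3 -c "
from h import *
delta(CAP['green'],.27,ROW)
p=arm.read_camera('side');cv2.imwrite('pics/g1.png',cv2.resize(p['pixels'][120:360,220:460,::-1],None,fx=2,fy=2))"
```

```text
tcp [ 0.6001 -0.1324  0.108 ] yaw 0.2788 tilt 0.0003 F [ 0.7  0.1 -0.4] grip 0.139 0.0
slide mm [   1.7   -1.2 -162. ] turn -0.0002
```

View pics/g1.png

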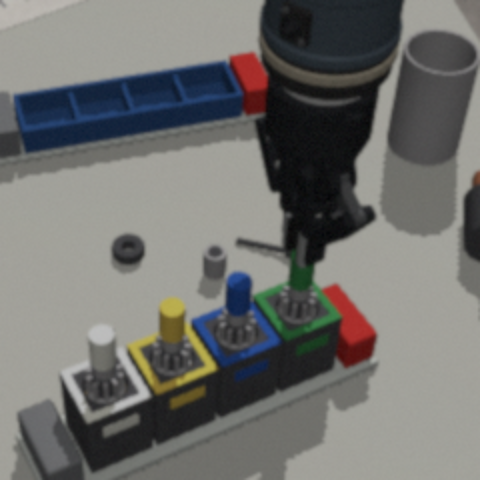

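The fingers are at about (300,245) in the crop, with much of the green cap visible below them down to about 290. The reported opening is under 20 mm and the grip force is 0. I'll check the geometry before moving.

```bash
python3 -c "
from h import *
p=arm.read_camera('side');s=arm.sense()
for P in [s['tcp_pos'],s['tcp_pos']+[0,0,.0187],[.6013,-.1308,.142],[.6013,-.1308,.110]]:
    c=np.array(p['R'])@P+p['t'];uv=np.array([p['fx']*c[0]/c[2]+p['cx'],p['fy']*c[1]/c[2]+p['cy']]);print(uv.round(1),((uv-[220,120])*2).round())
print(s['grip_width'],s['gripper_force'])
q=arm.read_camera('top');
a=cv2.resize(p['pixels'][210:280,340:400,::-1],None,fx=7,fy=7,interpolation=2);b=cv2.resize(q['pixels'][160:230,340:410,::-1],None,fx=5.5,fy=7,interpolation=2)
cv2.imwrite('pics/g2.png',np.hstack([a,b])[:, :800])"
```

```text
[369.  262.6] [298. 285.]
[370.  254.8] [300. 270.]
[371.4 247.4] [303. 255.]
[369.7 260.9] [299. 282.]
0.0013668603200542497 0.0
```

View pics/g2.png

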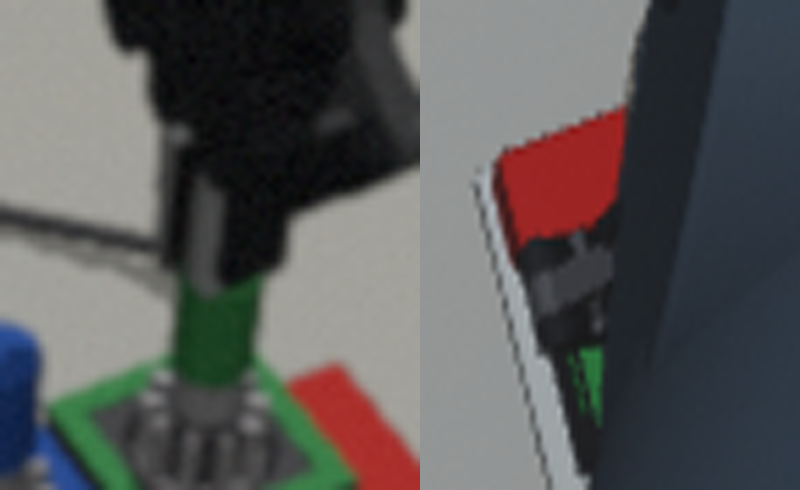

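The whole green cap, crop rows 290–385, is visible below the shut finger tips. So the tips are above or behind the cap, although the reported TCP says they should be around it. I'll lift straight up and compare the fingertip with the reported TCP.

Call:
{"method": "apply_moves", "body": {
  "gripper": [0,0,0,0,0],
  "slide": [
    [0,0,-20],
    [0,0,-40],
    [0,0,-40],
    [0,0,0],
    [0,0,0]
  ],
  "turn": [0,0,0,0,0]
}}

```text
time_s: 4.53
tcp_pos: [0.5998, -0.1323, 0.2072]
ee_rot: [-3.111, -0.436, 0.001]
force: [-0.7, 0.5, 0.1]
grip_width: 0.005
gripper_force: 0.0
```

```bash
python3 -c "
from h import *
p=arm.read_camera('side');s=arm.sense();q=arm.read_camera('top')
print(s['qpos'].round(3),s['tcp_pos'],s['grip_width'])
for c in (p,q):
  for P in [s['tcp_pos'],s['tcp_pos']+[0,0,.0187]]:
    k=np.array(c['R'])@P+c['t'];uv=np.array([c['fx']*k[0]/k[2]+c['cx'],c['fy']*k[1]/k[2]+c['cy']]);print(uv.round(1))
a=cv2.resize(p['pixels'][160:320,290:450,::-1],(480,480),interpolation=2);b=cv2.resize(q['pixels'][150:310,330:430,::-1],(300,480),interpolation=2)
cv2.imwrite('pics/g3.png',np.hstack([a,b]))"
```

```text
[-0.217  0.462  0.351  1.461 -0.     2.646] [ 0.5995469  -0.13225513  0.20678671] -0.0011284459703378236
[374.3 218.7]
[375.5 209.5]
[394.4 194.8]
[396.3 192.7]
```

View pics/g3.png

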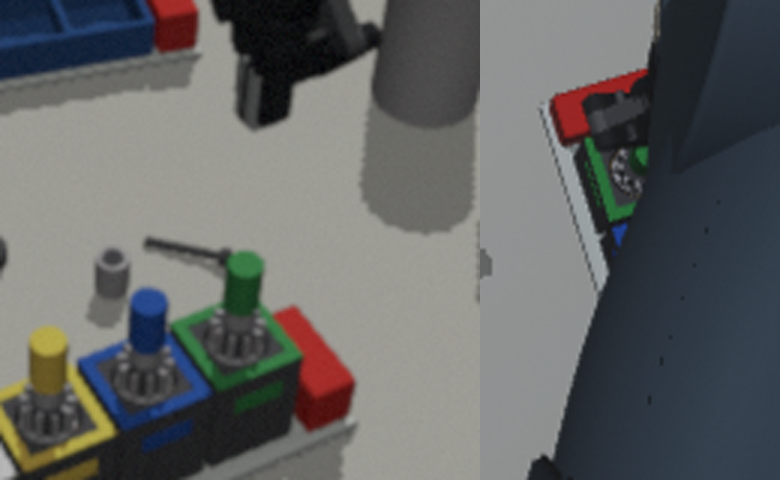

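The fingertip shows at about (375,203) in the side view, but the reported TCP projects to (374,219). So the real tips sit about 35 mm above the reported TCP, which fits the miss above the cap. Joint 6 also needs a half turn for the tray to be in range, so I'll do that now.

Call:
{"method": "apply_moves", "body": {
  "gripper": [0,0,0,0,0,0,0,0,0,0],
  "slide": [
    [0,0,-10],
    [0,0,0],
    [0,0,0],
    [0,0,0],
    [0,0,0],
    [0,0,0],
    [0,0,0],
    [0,0,0],
    [0,0,0],
    [0,0,0]
  ],
  "turn": [-0.18,-0.18,-0.18,-0.18,-0.18,-0.18,-0.18,-0.18,-0.18,-0.18]
}}

```text
time_s: 5.88
tcp_pos: [0.5995, -0.1323, 0.2168]
ee_rot: [-1.583, -2.712, 0.001]
force: [-0.7, 0.4, 0.4]
grip_width: 0.001
gripper_force: 0.0
```

Call:
{"method": "apply_moves", "body": {
  "gripper": [0,0,0,0,0,0,0,0,0],
  "slide": [
    [0,0,0],
    [0,0,0],
    [0,0,0],
    [0,0,0],
    [0,0,0],
    [0,0,0],
    [0,0,0],
    [0,0,0],
    [0,0,0]
  ],
  "turn": [-0.18,-0.18,-0.18,-0.18,-0.18,-0.18,-0.18,-0.08,0]
}}

```text
time_s: 7.0
tcp_pos: [0.5996, -0.1323, 0.217]
ee_rot: [0.433, -3.11, -0.001]
force: [-0.7, 0.3, 0.4]
grip_width: -0.002
gripper_force: 0.0
```

```bash
python3 -c "
from h import *
delta(CAP['green'],.22,ROW-np.pi)
p=arm.read_camera('side');s=arm.sense();q=arm.read_camera('top')
print(s['qpos'].round(3))
for c in (p,q):
  for P in [s['tcp_pos'],s['tcp_pos']+[0,0,.035]]:
    k=np.array(c['R'])@P+c['t'];uv=np.array([c['fx']*k[0]/k[2]+c['cx'],c['fy']*k[1]/k[2]+c['cy']]);print(uv.round(1))
a=cv2.resize(p['pixels'][160:320,290:450,::-1],(480,480),interpolation=2);b=cv2.resize(q['pixels'][150:310,330:430,::-1],(300,480),interpolation=2)
cv2.imwrite('pics/g4.png',np.hstack([a,b]))"
```

```text
tcp [ 0.5996 -0.1323  0.217 ] yaw -2.865 tilt 0.0014 F [-0.7  0.3  0.4] grip -0.002 0.0
slide mm [-2.1  0.9 -3. ] turn -0.0024
[-0.217  0.464  0.379  1.487  0.    -0.492]
[375.  213.6]
[377.3 195.8]
[395.5 193.6]
[399.1 189.5]
```

View pics/g4.png

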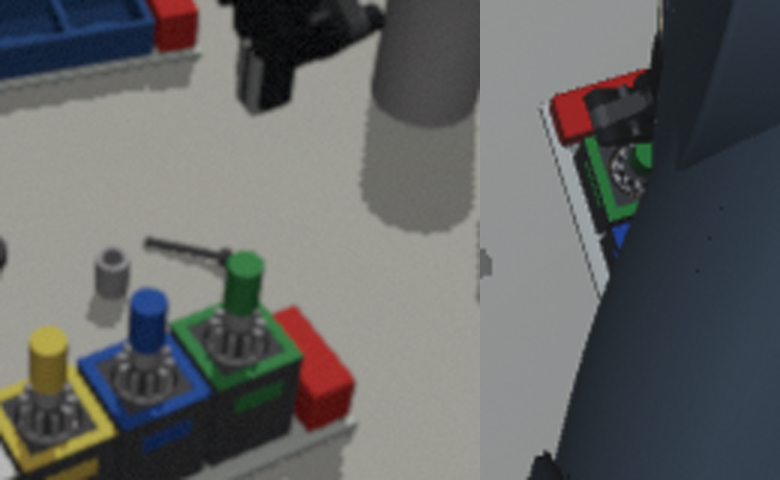

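The tips are now at about (377,197) and the picture looks the same after the half turn, so there's no lateral tool offset, only the height error. I'll open the gripper, descend part way, and look again.

Call:
{"method": "apply_moves", "body": {
  "gripper": [1,1,1,1,1,1,1,1],
  "slide": [
    [-2,1,0],
    [0,0,0],
    [0,0,0],
    [0,0,20],
    [0,0,40],
    [0,0,25],
    [0,0,12],
    [0,0,0]
  ],
  "turn": [0,0,0,0,0,0,0,0]
}}

```text
time_s: 8.1
tcp_pos: [0.6014, -0.1308, 0.1207]
ee_rot: [0.434, -3.111, -0.0]
force: [0.6, 0.8, 0.4]
grip_width: 0.998
gripper_force: 0.0
```

```bash
python3 -c "
from h import *
delta(CAP['green'],.075,ROW-np.pi)
p=arm.read_camera('side');s=arm.sense();q=arm.read_camera('top')
a=cv2.resize(p['pixels'][180:300,310:430,::-1],(480,480),interpolation=2);b=cv2.resize(q['pixels'][150:310,330:430,::-1],(300,480),interpolation=2)
cv2.imwrite('pics/g5.png',np.hstack([a,b]))"
```

```text
tcp [ 0.6014 -0.1308  0.1207] yaw -2.8645 tilt 0.0007 F [0.6 0.8 0.4] grip 0.998 0.0
slide mm [ 0.   0.  45.7] turn -0.0019
```

View pics/g5.png

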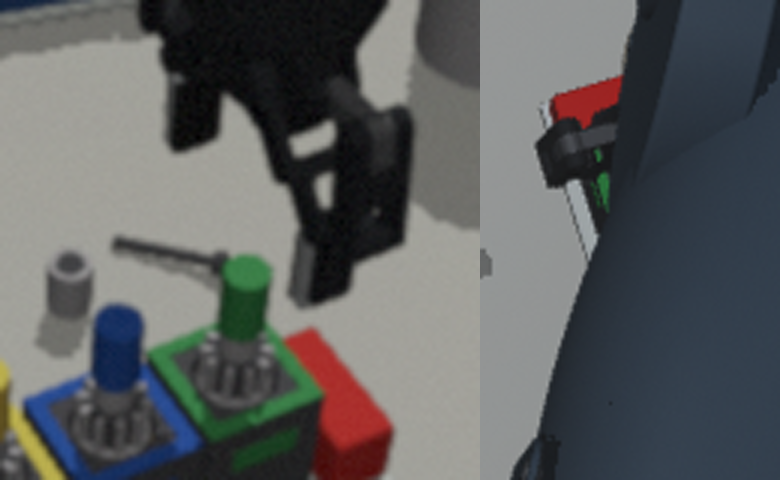

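The open fingers show at about (391,255) and (360,216) in the full side image. I can't tell from this view alone whether the offset is in height or in y. I'll move to a spot where both cameras see the tips and triangulate.

Call:
{"method": "apply_moves", "body": {
  "gripper": [1,1,1,0,0,0,0,0,0,0],
  "slide": [
    [0,0,-40],
    [0,0,-55],
    [0,0,0],
    [31,35,0],
    [32,35,0],
    [32,35,0],
    [32,35,0],
    [32,35,0],
    [32,36,0],
    [0,0,0]
  ],
  "turn": [0,0,0,0,0,0,0,0,0,0]
}}

```text
time_s: 9.45
tcp_pos: [0.3585, 0.0209, 0.2166]
ee_rot: [-0.437, 3.109, 0.0]
force: [0.9, -0.1, 0.5]
grip_width: 0.0
gripper_force: 0.0
```

```bash
python3 -c "
from h import *
p=arm.read_camera('side');q=arm.read_camera('top');s=arm.sense();print(s['tcp_pos'],s['qpos'].round(3),s['grip_width'])
o=[]
for c in (p,q):
    P=s['tcp_pos'];k=np.array(c['R'])@P+c['t'];u,v=int(c['fx']*k[0]/k[2]+c['cx']),int(c['fy']*k[1]/k[2]+c['cy']);
    u0,v0=min(max(u-50,0),540),min(max(v-60,0),360);print(u,v,u0,v0)
    o.append(cv2.resize(c['pixels'][v0:v0+120,u0:u0+100,::-1],(400,480),interpolation=2))
cv2.imwrite('pics/g6.png',np.hstack(o))"
```

```text
[0.36060148 0.01992426 0.21636122] [ 0.055 -0.078 -0.29   1.357 -0.    -0.223] 0.005426573172567588
204 168 154 108
302 345 252 285
```

View pics/g6.png

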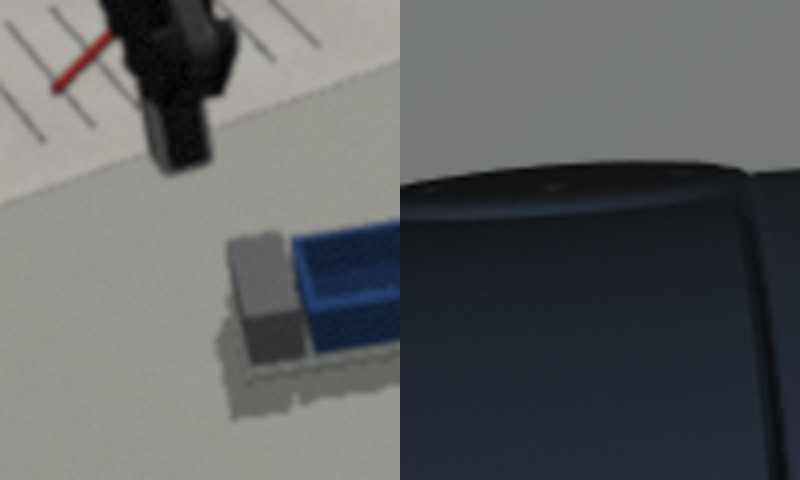

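Only the side view shows the tip here, at about (199.5,149) against an expected (204,168). I'll fit the offset to all the observations in one go.

```bash
python3 -c "
from h import *
from scipy.optimize import least_squares as LS
p=arm.read_camera('side')
def pr(P):
    k=np.array(p['R'])@P+p['t'];return np.array([p['fx']*k[0]/k[2]+p['cx'],p['fy']*k[1]/k[2]+p['cy']])
obs=[((.5998,-.1323,.2068),-.217,(378.,201.)),((.5996,-.1323,.217),-.217,(378.5,196)),((.6014,-.1308,.134),-.217,(375.6,235.6)),((.3606,.0199,.2164),.055,(199.5,149.))]
for P,q,uv in obs:
    P=np.array(P);J=np.array([pr(P+e*.01)-pr(P) for e in np.eye(3)]);print(pr(P).round(1),(np.array(uv)-pr(P)).round(1),'px/cm',J.round(1).tolist())
def W(o,q): return np.array([np.cos(q)*o[0]-np.sin(q)*o[1],np.sin(q)*o[0]+np.cos(q)*o[1],o[2]])
for n,f in (('arm',W),('world',lambda o,q:o)):
    r=LS(lambda o:np.concatenate([pr(np.array(P)+f(o,q))-uv for P,q,uv in obs]),[0,0,0]);print(n,r.x.round(4),r.fun.round(1))
"
```

```text
[374.5 218.6] [  3.5 -17.6] px/cm [[6.5, -0.9], [-1.8, -4.6], [0.6, -4.9]]
[375.  213.7] [  3.5 -17.7] px/cm [[6.5, -0.9], [-1.8, -4.6], [0.6, -5.0]]
[371.  250.9] [  4.6 -15.3] px/cm [[6.1, -0.9], [-1.7, -4.5], [0.6, -4.3]]
[205. 168.] [ -5.5 -19. ] px/cm [[6.3, -0.7], [-0.4, -3.9], [-0.8, -4.9]]
arm [-0.0014 -0.0226  0.0559] [ 0.   0.   0.1 -0.5 -1.5  1.   1.3 -0.8]
world [-0.0025 -0.0135  0.0479] [ 0.4 -0.   0.5 -0.4 -1.1  0.5  0.1  0. ]
```

The offset is mainly +36 mm or so in z, with y consistent with zero. The tip also just cleared the 142 mm cap top at a commanded 108 mm, so the offset is at least 34 mm. I'll go back and grip at TCP z = 0.070.

Call:
{"method": "apply_moves", "body": {
  "gripper": [0,0,0,1,1,1,1,1,1,1],
  "slide": [
    [-31,-35,0],
    [-32,-35,0],
    [-32,-35,0],
    [-32,-35,0],
    [-32,-35,0],
    [-32,-36,0],
    [0,0,20],
    [0,0,40],
    [0,0,30],
    [0,0,0]
  ],
  "turn": [0,0,0,0,0,0,0,0,0,0]
}}

```text
time_s: 10.85
tcp_pos: [0.6004, -0.1314, 0.1232]
ee_rot: [0.432, -3.107, -0.002]
force: [-0.3, 0.3, 0.7]
grip_width: 1.001
gripper_force: 0.0
```

```bash
python3 -c "
from h import *
delta(CAP['green'],.07,ROW-np.pi)"
```

```text
tcp [ 0.6004 -0.1314  0.1232] yaw -2.8654 tilt 0.0045 F [-0.3  0.3  0.7] grip 1.001 0.0
slide mm [-1.2  0.2 53.2] turn -0.0028
```

Call:
{"method": "apply_moves", "body": {
  "gripper": [1,1,1,1,1],
  "slide": [
    [-1,0,15],
    [0,0,20],
    [0,0,15],
    [0,0,3],
    [0,0,0]
  ],
  "turn": [0,0,0,0,0]
}}

```text
time_s: 11.48
tcp_pos: [0.6028, -0.1307, 0.0733]
ee_rot: [-0.434, 3.111, -0.0]
force: [0.9, -1.2, 0.5]
grip_width: 1.001
gripper_force: 0.0
```

Call:
{"method": "apply_moves", "body": {
  "gripper": [0,0,0,0,0,0,0,0],
  "slide": [
    [0,0,0],
    [0,0,0],
    [0,0,0],
    [0,0,0],
    [0,0,0],
    [0,0,0],
    [0,0,0],
    [0,0,0]
  ],
  "turn": [0,0,0,0,0,0,0,0],
  "force": 60
}}

```text
time_s: 12.48
tcp_pos: [0.6027, -0.1307, 0.0731]
ee_rot: [-0.434, 3.111, -0.0]
force: [-0.4, -0.1, 5.9]
grip_width: 0.212
gripper_force: 58.5
```

```bash
python3 -c "
from h import *
delta(CAP['green'],.25,ROW-np.pi)
p=arm.read_camera('side')
a=cv2.resize(p['pixels'][180:300,310:430,::-1],(480,480),interpolation=2)
cv2.imwrite('pics/g7.png',a)"
```

```text
tcp [ 0.6027 -0.1307  0.0731] yaw -2.8645 tilt 0.0005 F [-0.4 -0.1  5.9] grip 0.212 58.5
slide mm [   1.3    0.2 -176.9] turn -0.0019
```

View pics/g7.png

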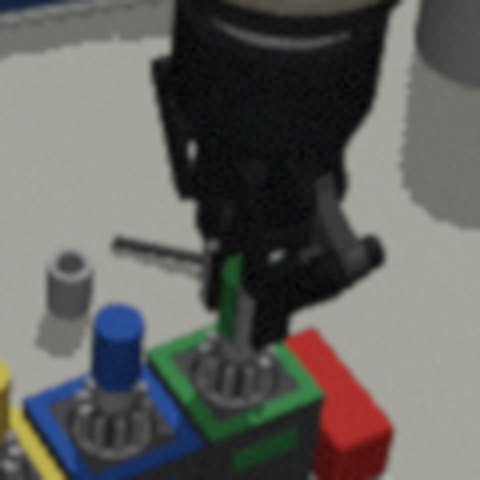

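The cap is gripped at 58 N, with the near finger at about (260,310) in the crop. There is almost no lateral force, so it is well centred. Now I'll lift.

Call:
{"method": "apply_moves", "body": {
  "gripper": [0,0,0,0,0,0,0],
  "slide": [
    [0,0,-8],
    [0,0,-20],
    [0,0,-30],
    [0,0,-40],
    [0,0,-40],
    [0,0,-22],
    [0,0,0]
  ],
  "turn": [0,0,0,0,0,0,0]
}}

```text
time_s: 13.4
tcp_pos: [0.6032, -0.1307, 0.234]
ee_rot: [-0.434, 3.109, -0.001]
force: [0.8, 0.8, -5.1]
grip_width: 0.212
gripper_force: 59.1
```

```bash
sed -i 's/C=np.array(.*);U/C=np.array([.514,.222]);U/' h.py; python3 -c "
from h import *
delta(PK['green'],.233,TR-np.pi)"
```

```text
tcp [ 0.6032 -0.1307  0.234 ] yaw -2.8643 tilt 0.0022 F [ 0.8  0.8 -5.1] grip 0.212 59.1
slide mm [ 74.5 381.3   0.5] turn 0.2053
```

Call:
{"method": "apply_moves", "body": {
  "gripper": [0,0,0,0,0,0,0,0,0,0],
  "slide": [
    [5,25,0],
    [9,45,0],
    [10,50,0],
    [10,50,0],
    [10,50,0],
    [10,50,0],
    [10,50,0],
    [7,40,0],
    [3.5,21,0],
    [0,0,0]
  ],
  "turn": [0,0,0,0,0,0,0,0,0,0.1]
}}

```text
time_s: 14.65
tcp_pos: [0.4252, 0.2165, 0.2313]
ee_rot: [0.279, -3.127, 0.001]
force: [0.2, -0.1, -4.9]
grip_width: 0.21
gripper_force: 59.4
```

Call:
{"method": "apply_moves", "body": {
  "gripper": [0,0,0],
  "slide": [
    [0,0,0],
    [0,0,0],
    [0,0,0]
  ],
  "turn": [0.105,0,0]
}}

```text
time_s: 15.02
tcp_pos: [0.4263, 0.2153, 0.2321]
ee_rot: [0.117, -3.139, 0.001]
force: [-0.5, -0.2, -3.9]
grip_width: 0.214
gripper_force: 59.4
```

```bash
python3 -c "
from h import *
delta(PK['green'],.064,TR-np.pi)
p=arm.read_camera('side');cv2.imwrite('pics/g8.png',cv2.resize(p['pixels'][60:220,190:370,::-1],None,fx=4,fy=3.75,interpolation=2))"
```

```text
tcp [0.4263 0.2153 0.2321] yaw -3.0671 tilt 0.001 F [-0.5 -0.2 -3.9] grip 0.214 59.4
slide mm [ -1.1   0.5 168.1] turn 0.0025
```

View pics/g8.png

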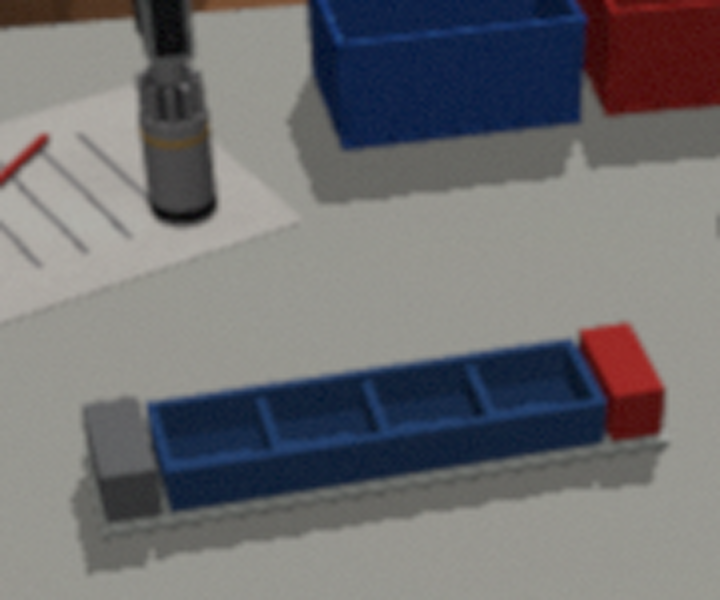

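The shaft hangs upright, with its foot at about full-image (235.5,116). Since I have only one view left, I'll compare that pixel with the expected position numerically.

```bash
cat >> h.py <<'E'
def pr(p,P):
    k=np.array(p['R'])@np.array(P)+p['t'];return np.array([p['fx']*k[0]/k[2]+p['cx'],p['fy']*k[1]/k[2]+p['cy']]).round(1)
E
python3 -c "
from h import *
p=arm.read_camera('side');s=arm.sense()
print(pr(p,s['tcp_pos']-[0,0,.0531]),pr(p,s['tcp_pos']-[0,0,.0531]+[0,0,.122]))
print('pocket floor',pr(p,[*PK['green'],.011]))
for n in ('side','top'):
  p=arm.read_camera(n)
  for d in arm.masks_of(p,'shaft_green')[:1]:
    m=d['mask'];ys,xs=np.nonzero(m);print(n,d['score'],xs.min(),xs.max(),ys.min(),ys.max(),d['centre'])
    print([ (y,xs[ys==y].min(),xs[ys==y].max()) for y in range(ys.min(),ys.max()+1,4)])
"
```

```text
[236.5 115.5] [230.1  55.9]
pocket floor [244.  182.8]
side 0.55 224 244 76 119 [233.8, 98.9]
[(76, np.int64(229), np.int64(238)), (80, np.int64(225), np.int64(241)), (84, np.int64(224), np.int64(242)), (88, np.int64(224), np.int64(243)), (92, np.int64(224), np.int64(243)), (96, np.int64(225), np.int64(243)), (100, np.int64(225), np.int64(243)), (104, np.int64(226), np.int64(243)), (108, np.int64(226), np.int64(243)), (112, np.int64(227), np.int64(244)), (116, np.int64(228), np.int64(243))]
top 0.49 173 178 295 297 [174.2, 298.7]
[(295, np.int64(174), np.int64(177))]
```

The expected foot pixel is (236.5,115.5) and the observed one is (235.5,116), so they match. Lowering now.

Call:
{"method": "apply_moves", "body": {
  "gripper": [0,0,0,0,0,0,0,0,0,0],
  "slide": [
    [-1,0.5,20],
    [0,0,40],
    [0,0,40],
    [0,0,30],
    [0,0,20],
    [0,0,8],
    [0,0,4],
    [0,0,2],
    [0,0,1],
    [0,0,0]
  ],
  "turn": [0,0,0,0,0,0,0,0,0,0]
}}

```text
time_s: 16.58
tcp_pos: [0.4278, 0.2162, 0.0681]
ee_rot: [-0.113, 3.139, 0.0]
force: [-0.4, 0.2, -4.7]
grip_width: 0.215
gripper_force: 59.3
```

Call:
{"method": "apply_moves", "body": {
  "gripper": [0,0,0],
  "slide": [
    [0,0,1],
    [0,0,1],
    [0,0,0]
  ],
  "turn": [0,0,0]
}}

```text
time_s: 16.95
tcp_pos: [0.4276, 0.216, 0.0657]
ee_rot: [0.113, -3.139, 0.0]
force: [0.3, 0.5, -4.3]
grip_width: 0.215
gripper_force: 59.3
```

Call:
{"method": "apply_moves", "body": {
  "gripper": [0,0,0],
  "slide": [
    [0,0,1],
    [0,0,0.7],
    [0,0,0]
  ],
  "turn": [0,0,0]
}}

```text
time_s: 17.32
tcp_pos: [0.4277, 0.2161, 0.0642]
ee_rot: [-0.113, 3.139, 0.0]
force: [-0.7, -0.7, -1.8]
grip_width: 0.211
gripper_force: 59.8
```

Touchdown came at the predicted height. Release and retreat.

Call:
{"method": "apply_moves", "body": {
  "gripper": [0,1,1,1,1,1,1,1,1],
  "slide": [
    [0,0,0.5],
    [0,0,0],
    [0,0,0],
    [0,0,0],
    [0,0,0],
    [0,0,-30],
    [0,0,-50],
    [0,0,-50],
    [0,0,0]
  ],
  "turn": [0,0,0,0,0,0,0,0,0]
}}

```text
time_s: 18.45
tcp_pos: [0.4294, 0.217, 0.197]
ee_rot: [-0.113, 3.134, 0.004]
force: [0.1, -0.4, -1.3]
grip_width: 0.998
gripper_force: 0.0
```

```bash
python3 -c "
from h import *
delta(CAP['blue'],.195,ROW-np.pi)
for n in ('side','top'):
  p=arm.read_camera(n);print(n,'foot exp',pr(p,[*PK['green'],.011]),'cap mid',pr(p,[*PK['green'],.117]))
  for d in arm.masks_of(p,'shaft_green')[:1]:
    ys,xs=np.nonzero(d['mask']);print(d['score'],xs.min(),xs.max(),ys.min(),ys.max())
  im=p['pixels'].astype(int);g=(im[...,1]>im[...,0]*1.5)&(im[...,1]>im[...,2]*1.4)&(im[...,1]>40);g[:, 330:]=0
  ys,xs=np.nonzero(g);print('green px',len(xs),xs.mean(),ys.mean())
"
```

```text
tcp [0.4294 0.217  0.197 ] yaw -3.0694 tilt 0.0058 F [ 0.1 -0.4 -1.3] grip 0.998 0.0
slide mm [ -89.5 -371.     1.7] turn -0.2068
side foot exp [244.  182.8] cap mid [239.7 142.1]
0.86 234 251 133 181
green px 133 239.1654135338346 141.8421052631579
top foot exp [203.6 301.2] cap mid [191.6 302.5]
0.64 177 223 180 332
green px 5 191.8 299.6
```

Green is standing upright where it should be. On to blue.

Call:
{"method": "apply_moves", "body": {
  "gripper": [1,1,1,1,1,1,1,1,1,1],
  "slide": [
    [-7,-28,0],
    [-11,-45,0],
    [-12,-50,0],
    [-12,-50,0],
    [-12,-50,0],
    [-12,-50,0],
    [-12,-50,0],
    [-8,-33,0],
    [-3.5,-15,0],
    [0,0,0]
  ],
  "turn": [0,0,0,0,0,0,0,0,0,-0.105]
}}

```text
time_s: 19.9
tcp_pos: [0.5433, -0.148, 0.1925]
ee_rot: [0.279, -3.127, -0.001]
force: [-0.1, 0.2, 0.2]
grip_width: 0.998
gripper_force: 0.0
```

Call:
{"method": "apply_moves", "body": {
  "gripper": [1,1,1],
  "slide": [
    [0,0,0],
    [0,0,0],
    [0,0,0]
  ],
  "turn": [-0.102,0,0]
}}

```text
time_s: 20.27
tcp_pos: [0.5435, -0.147, 0.1934]
ee_rot: [0.434, -3.111, -0.0]
force: [-0.5, -0.2, 0.5]
grip_width: 0.998
gripper_force: 0.0
```

```bash
python3 -c "
from h import *
delta(CAP['blue'],.073,ROW-np.pi)"
```

```text
tcp [ 0.5435 -0.147   0.1934] yaw -2.8642 tilt 0.0005 F [-0.5 -0.2  0.5] grip 0.998 0.0
slide mm [-2.000e+00 -1.000e-01  1.204e+02] turn -0.0016
```

Call:
{"method": "apply_moves", "body": {
  "gripper": [1,1,1,1,1,1],
  "slide": [
    [-2,0,20],
    [0,0,40],
    [0,0,40],
    [0,0,15],
    [0,0,5],
    [0,0,0]
  ],
  "turn": [0,0,0,0,0,0]
}}

```text
time_s: 21.02
tcp_pos: [0.5462, -0.1471, 0.0746]
ee_rot: [-0.436, 3.11, -0.001]
force: [-0.6, -1.0, -0.3]
grip_width: 1.0
gripper_force: 0.0
```

Call:
{"method": "apply_moves", "body": {
  "gripper": [0,0,0,0,0,0,0,0],
  "slide": [
    [0,0,0],
    [0,0,0],
    [0,0,0],
    [0,0,0],
    [0,0,0],
    [0,0,0],
    [0,0,0],
    [0,0,0]
  ],
  "turn": [0,0,0,0,0,0,0,0]
}}

```text
time_s: 22.02
tcp_pos: [0.5458, -0.1471, 0.074]
ee_rot: [-0.437, 3.11, -0.001]
force: [-1.1, -1.2, 6.1]
grip_width: 0.216
gripper_force: 58.5
```

Call:
{"method": "apply_moves", "body": {
  "gripper": [0,0,0,0,0,0,0],
  "slide": [
    [0,0,-8],
    [0,0,-20],
    [0,0,-30],
    [0,0,-40],
    [0,0,-40],
    [0,0,-22],
    [0,0,0]
  ],
  "turn": [0,0,0,0,0,0,0]
}}

```text
time_s: 22.9
tcp_pos: [0.5462, -0.1471, 0.2348]
ee_rot: [-0.437, 3.109, -0.001]
force: [0.4, -0.5, -5.0]
grip_width: 0.213
gripper_force: 59.1
```

```bash
python3 -c "
from h import *
delta(PK['blue'],.233,TR-np.pi)"
```

```text
tcp [ 0.5462 -0.1471  0.2348] yaw -2.8624 tilt 0.0022 F [ 0.4 -0.5 -5. ] grip 0.213 59.1
slide mm [-42.4 369.7   1.5] turn 0.2072
```

Call:
{"method": "apply_moves", "body": {
  "gripper": [0,0,0,0,0,0,0,0,0,0],
  "slide": [
    [-3,25,0],
    [-5,45,0],
    [-6,50,0],
    [-6,50,0],
    [-6,50,0],
    [-6,50,0],
    [-5,45,0],
    [-4,37,0],
    [-1.4,17.7,0],
    [0,0,0]
  ],
  "turn": [0,0,0,0,0,0,0,0,0,0.103]
}}

```text
time_s: 24.15
tcp_pos: [0.4837, 0.2208, 0.2324]
ee_rot: [0.276, -3.128, 0.001]
force: [0.8, -0.8, -4.5]
grip_width: 0.213
gripper_force: 59.3
```

Call:
{"method": "apply_moves", "body": {
  "gripper": [0,0,0],
  "slide": [
    [0,0,0],
    [0,0,0],
    [0,0,0]
  ],
  "turn": [0.104,0,0]
}}

```text
time_s: 24.52
tcp_pos: [0.4844, 0.2197, 0.2332]
ee_rot: [0.116, -3.139, 0.0]
force: [0.6, -0.4, -4.8]
grip_width: 0.216
gripper_force: 59.3
```

```bash
python3 -c "
from h import *
delta(PK['blue'],.065,TR-np.pi)"
```

```text
tcp [0.4844 0.2197 0.2332] yaw -3.0675 tilt 0.0006 F [ 0.6 -0.4 -4.8] grip 0.216 59.3
slide mm [ -0.8   0.2 168.2] turn 0.0021
```

Call:
{"method": "apply_moves", "body": {
  "gripper": [0,0,0,0,0,0,0,0,0,0],
  "slide": [
    [-1,0,20],
    [0,0,40],
    [0,0,40],
    [0,0,30],
    [0,0,20],
    [0,0,8],
    [0,0,4],
    [0,0,2],
    [0,0,2],
    [0,0,0]
  ],
  "turn": [0,0,0,0,0,0,0,0,0,0]
}}

```text
time_s: 25.78
tcp_pos: [0.4855, 0.2202, 0.0678]
ee_rot: [-0.113, 3.139, 0.0]
force: [0.9, -0.0, -5.3]
grip_width: 0.214
gripper_force: 59.2
```

Call:
{"method": "apply_moves", "body": {
  "gripper": [0,0,0],
  "slide": [
    [0,0,1],
    [0,0,1],
    [0,0,0]
  ],
  "turn": [0,0,0]
}}

```text
time_s: 26.15
tcp_pos: [0.4854, 0.2202, 0.0655]
ee_rot: [0.113, -3.139, 0.0]
force: [-0.7, -0.2, -4.5]
grip_width: 0.216
gripper_force: 59.2
```

Call:
{"method": "apply_moves", "body": {
  "gripper": [0,0,0],
  "slide": [
    [0,0,0.8],
    [0,0,0.5],
    [0,0,0]
  ],
  "turn": [0,0,0]
}}

```text
time_s: 26.52
tcp_pos: [0.4859, 0.2203, 0.065]
ee_rot: [-0.113, 3.138, 0.001]
force: [-1.5, -2.0, 6.2]
grip_width: 0.214
gripper_force: 60.5
```

Call:
{"method": "apply_moves", "body": {
  "gripper": [1,1,1,1,1,1,1,1],
  "slide": [
    [0,0,0],
    [0,0,0],
    [0,0,0],
    [0,0,0],
    [0,0,-30],
    [0,0,-50],
    [0,0,-50],
    [0,0,0]
  ],
  "turn": [0,0,0,0,0,0,0,0]
}}

```text
time_s: 27.52
tcp_pos: [0.4873, 0.221, 0.198]
ee_rot: [-0.113, 3.134, 0.004]
force: [0.1, 1.0, -0.3]
grip_width: 1.002
gripper_force: 0.0
```

```bash
python3 -c "
from h import *
delta(CAP['yellow'],.195,ROW-np.pi)
p=arm.read_camera('side')
for c in ('green','blue'):
  print(c,'foot exp',pr(p,[*PK[c],.011]),'top',pr(p,[*PK[c],.133]))
  for d in arm.masks_of(p,'shaft_'+c)[:1]:
    ys,xs=np.nonzero(d['mask']);print(d['score'],xs.min(),xs.max(),ys.min(),ys.max())
"
```

```text
tcp [0.4873 0.221  0.198 ] yaw -3.0694 tilt 0.0061 F [ 0.1  1.  -0.3] grip 1.002 0.0
slide mm [  24.8 -382.6    2. ] turn -0.2068
green foot exp [244.  182.8] top [239.  135.4]
0.59 234 251 132 182
blue foot exp [270.7 178.4] top [267.9 131.2]
0.58 263 278 129 177
```

Green and blue are both standing. Yellow next.

Call:
{"method": "apply_moves", "body": {
  "gripper": [1,1,1,1,1,1,1,1,1,1],
  "slide": [
    [2,-28,0],
    [3,-45,0],
    [3,-50,0],
    [3,-50,0],
    [3,-50,0],
    [3,-50,0],
    [3,-50,0],
    [3,-40,0],
    [2,-20,0],
    [0,0,0]
  ],
  "turn": [0,0,0,0,0,0,0,0,0,-0.105]
}}

```text
time_s: 28.92
tcp_pos: [0.4871, -0.1649, 0.1927]
ee_rot: [0.277, -3.127, -0.001]
force: [-0.0, 1.1, -0.9]
grip_width: 0.999
gripper_force: 0.0
```

Call:
{"method": "apply_moves", "body": {
  "gripper": [1,1,1],
  "slide": [
    [0,0,0],
    [0,0,0],
    [0,0,0]
  ],
  "turn": [-0.102,0,0]
}}

```text
time_s: 29.3
tcp_pos: [0.4878, -0.1635, 0.1937]
ee_rot: [0.434, -3.111, -0.001]
force: [0.2, 0.1, 0.3]
grip_width: 0.999
gripper_force: 0.0
```

```bash
python3 -c "
from h import *
delta(CAP['yellow'],.073,ROW-np.pi)"
```

```text
tcp [ 0.4878 -0.1635  0.1937] yaw -2.8646 tilt 0.0011 F [0.2 0.1 0.3] grip 0.999 0.0
slide mm [ -2.7   0.3 120.7] turn -0.002
```

Call:
{"method": "apply_moves", "body": {
  "gripper": [1,1,1,1,1,1],
  "slide": [
    [-2.2,0.3,20],
    [0,0,40],
    [0,0,40],
    [0,0,15],
    [0,0,5],
    [0,0,0]
  ],
  "turn": [0,0,0,0,0,0]
}}

```text
time_s: 30.05
tcp_pos: [0.4908, -0.1629, 0.0752]
ee_rot: [-0.437, 3.11, -0.001]
force: [0.2, 0.0, 0.7]
grip_width: 1.002
gripper_force: 0.0
```

Call:
{"method": "apply_moves", "body": {
  "gripper": [0,0,0,0,0,0,0,0],
  "slide": [
    [0,0,0],
    [0,0,0],
    [0,0,0],
    [0,0,0],
    [0,0,0],
    [0,0,0],
    [0,0,0],
    [0,0,0]
  ],
  "turn": [0,0,0,0,0,0,0,0]
}}

```text
time_s: 31.05
tcp_pos: [0.4904, -0.1629, 0.0747]
ee_rot: [-0.437, 3.11, -0.001]
force: [0.1, -0.9, 5.0]
grip_width: 0.213
gripper_force: 58.6
```

Call:
{"method": "apply_moves", "body": {
  "gripper": [0,0,0,0,0,0,0],
  "slide": [
    [0,0,-8],
    [0,0,-20],
    [0,0,-30],
    [0,0,-40],
    [0,0,-40],
    [0,0,-22],
    [0,0,0]
  ],
  "turn": [0,0,0,0,0,0,0]
}}

```text
time_s: 31.92
tcp_pos: [0.4907, -0.1629, 0.2355]
ee_rot: [-0.437, 3.109, -0.001]
force: [0.9, -1.2, -5.3]
grip_width: 0.21
gripper_force: 59.2
```

```bash
python3 -c "
from h import *
delta(PK['yellow'],.233,TR-np.pi)"
```

```text
tcp [ 0.4907 -0.1629  0.2355] yaw -2.8624 tilt 0.0021 F [ 0.9 -1.2 -5.3] grip 0.21 59.2
slide mm [-156.8  357.6    2.3] turn 0.2072
```

Call:
{"method": "apply_moves", "body": {
  "gripper": [0,0,0,0,0,0,0,0,0,0],
  "slide": [
    [-10,25,0],
    [-19,43,0],
    [-21,48,0],
    [-21,48,0],
    [-21,48,0],
    [-21,48,0],
    [-21,48,0],
    [-16,35,0],
    [-6.8,14.6,0],
    [0,0,0]
  ],
  "turn": [0,0,0,0,0,0,0,0,0,0.103]
}}

```text
time_s: 33.17
tcp_pos: [0.5419, 0.2249, 0.2327]
ee_rot: [0.276, -3.127, 0.001]
force: [-0.1, 0.2, -4.8]
grip_width: 0.209
gripper_force: 59.4
```

Call:
{"method": "apply_moves", "body": {
  "gripper": [0,0,0],
  "slide": [
    [0,0,0],
    [0,0,0],
    [0,0,0]
  ],
  "turn": [0.104,0,0]
}}

```text
time_s: 33.55
tcp_pos: [0.5422, 0.2238, 0.2339]
ee_rot: [0.116, -3.139, 0.001]
force: [0.1, -0.0, -4.7]
grip_width: 0.209
gripper_force: 59.4
```

```bash
python3 -c "
from h import *
delta(PK['yellow'],.0655,TR-np.pi)"
```

```text
tcp [0.5422 0.2238 0.2339] yaw -3.0675 tilt 0.0008 F [ 0.1 -0.  -4.7] grip 0.209 59.4
slide mm [ -0.9   0.3 168.4] turn 0.0021
```

Call:
{"method": "apply_moves", "body": {
  "gripper": [0,0,0,0,0,0,0,0,0,0],
  "slide": [
    [-1,0,20],
    [0,0,40],
    [0,0,40],
    [0,0,30],
    [0,0,20],
    [0,0,8],
    [0,0,4],
    [0,0,2],
    [0,0,2],
    [0,0,0]
  ],
  "turn": [0,0,0,0,0,0,0,0,0,0]
}}

```text
time_s: 34.8
tcp_pos: [0.5435, 0.2244, 0.0685]
ee_rot: [-0.114, 3.139, 0.0]
force: [0.8, -0.6, -4.4]
grip_width: 0.212
gripper_force: 59.3
```

Call:
{"method": "apply_moves", "body": {
  "gripper": [0,0,0,0],
  "slide": [
    [0,0,1],
    [0,0,1],
    [0,0,0.6],
    [0,0,0]
  ],
  "turn": [0,0,0,0]
}}

```text
time_s: 35.3
tcp_pos: [0.5434, 0.2243, 0.0657]
ee_rot: [-0.113, 3.139, 0.0]
force: [0.3, -0.1, -3.9]
grip_width: 0.21
gripper_force: 59.7
```

Call:
{"method": "apply_moves", "body": {
  "gripper": [0,0],
  "slide": [
    [0,0,0.5],
    [0,0,0]
  ],
  "turn": [0,0]
}}

```text
time_s: 35.55
tcp_pos: [0.5436, 0.2244, 0.0657]
ee_rot: [-0.113, 3.139, 0.0]
force: [-1.0, -0.6, 4.8]
grip_width: 0.21
gripper_force: 60.4
```

Call:
{"method": "apply_moves", "body": {
  "gripper": [1,1,1,1,1,1,1,1],
  "slide": [
    [0,0,0],
    [0,0,0],
    [0,0,0],
    [0,0,0],
    [0,0,-30],
    [0,0,-50],
    [0,0,-50],
    [0,0,0]
  ],
  "turn": [0,0,0,0,0,0,0,0]
}}

```text
time_s: 36.55
tcp_pos: [0.5451, 0.2251, 0.1992]
ee_rot: [-0.113, 3.134, 0.003]
force: [1.2, 0.3, -0.8]
grip_width: 1.002
gripper_force: 0.0
```

```bash
python3 -c "
from h import *
delta(CAP['white'],.195,ROW-np.pi)
p=arm.read_camera('side')
for c in ('yellow','blue'):
  print(c,'foot exp',pr(p,[*PK[c],.011]),'top',pr(p,[*PK[c],.133]))
  for d in arm.masks_of(p,'shaft_'+c)[:1]:
    ys,xs=np.nonzero(d['mask']);print(d['score'],xs.min(),xs.max(),ys.min(),ys.max())
"
```

```text
tcp [0.5451 0.2251 0.1992] yaw -3.0694 tilt 0.0063 F [ 1.2  0.3 -0.8] grip 1.002 0.0
slide mm [ 139.3 -394.5    2.6] turn -0.2068
yellow foot exp [296.9 174.1] top [296.2 127. ]
0.9 289 305 124 173
blue foot exp [270.7 178.4] top [267.9 131.2]
0.78 263 278 129 176
```

Call:
{"method": "apply_moves", "body": {
  "gripper": [1,1,1,1,1,1,1,1,1,1],
  "slide": [
    [10,-28,0],
    [16,-45,0],
    [17.5,-50,0],
    [17.5,-50,0],
    [17.5,-50,0],
    [17.5,-50,0],
    [17.5,-50,0],
    [17,-47,0],
    [8.8,-24.5,0],
    [0,0,0]
  ],
  "turn": [0,0,0,0,0,0,0,0,0,-0.105]
}}

```text
time_s: 37.95
tcp_pos: [0.4315, -0.1806, 0.1939]
ee_rot: [0.276, -3.127, -0.001]
force: [-0.6, 0.6, 0.1]
grip_width: 0.999
gripper_force: 0.0
```

Call:
{"method": "apply_moves", "body": {
  "gripper": [1,1,1],
  "slide": [
    [0,0,0],
    [0,0,0],
    [0,0,0]
  ],
  "turn": [-0.102,0,0]
}}

```text
time_s: 38.33
tcp_pos: [0.4325, -0.179, 0.1946]
ee_rot: [0.434, -3.111, -0.001]
force: [0.1, -0.3, -0.0]
grip_width: 1.0
gripper_force: 0.0
```

```bash
python3 -c "
from h import *
delta(CAP['white'],.073,ROW-np.pi)"
```

```text
tcp [ 0.4325 -0.179   0.1946] yaw -2.8645 tilt 0.0011 F [ 0.1 -0.3 -0. ] grip 1.0 0.0
slide mm [-2.300e+00 -1.000e-01  1.216e+02] turn -0.0019
```

Call:
{"method": "apply_moves", "body": {
  "gripper": [1,1,1,1,1,1],
  "slide": [
    [-2,0,20],
    [0,0,40],
    [0,0,40],
    [0,0,16],
    [0,0,5],
    [0,0,0]
  ],
  "turn": [0,0,0,0,0,0]
}}

```text
time_s: 39.08
tcp_pos: [0.4349, -0.1787, 0.0745]
ee_rot: [-0.436, 3.111, -0.0]
force: [-0.4, -0.1, 0.7]
grip_width: 1.0
gripper_force: 0.0
```

Call:
{"method": "apply_moves", "body": {
  "gripper": [0,0,0,0,0,0,0,0],
  "slide": [
    [0,0,0],
    [0,0,0],
    [0,0,0],
    [0,0,0],
    [0,0,0],
    [0,0,0],
    [0,0,0],
    [0,0,0]
  ],
  "turn": [0,0,0,0,0,0,0,0]
}}

```text
time_s: 40.08
tcp_pos: [0.4351, -0.1789, 0.0745]
ee_rot: [-0.437, 3.11, -0.001]
force: [0.3, -1.6, 4.9]
grip_width: 0.216
gripper_force: 58.7
```

Call:
{"method": "apply_moves", "body": {
  "gripper": [0,0,0,0,0,0,0],
  "slide": [
    [0,0,-8],
    [0,0,-20],
    [0,0,-30],
    [0,0,-40],
    [0,0,-40],
    [0,0,-22],
    [0,0,0]
  ],
  "turn": [0,0,0,0,0,0,0]
}}

```text
time_s: 40.95
tcp_pos: [0.4354, -0.1789, 0.2354]
ee_rot: [-0.437, 3.109, -0.002]
force: [0.3, 0.2, -3.9]
grip_width: 0.216
gripper_force: 59.1
```

```bash
python3 -c "
from h import *
delta(PK['white'],.233,TR-np.pi)"
```

```text
tcp [ 0.4354 -0.1789  0.2354] yaw -2.8624 tilt 0.0022 F [ 0.3  0.2 -3.9] grip 0.216 59.1
slide mm [-271.2  345.8    2.4] turn 0.2072
```

Call:
{"method": "apply_moves", "body": {
  "gripper": [0,0,0,0,0,0,0,0,0,0],
  "slide": [
    [-17,22,0],
    [-30,38,0],
    [-35,44.6,0],
    [-35,44.6,0],
    [-35,44.6,0],
    [-35,44.6,0],
    [-35,44.6,0],
    [-32,41,0],
    [-17.2,21.8,0],
    [0,0,0]
  ],
  "turn": [0,0,0,0,0,0,0,0,0,0.103]
}}

```text
time_s: 42.2
tcp_pos: [0.5999, 0.2304, 0.2314]
ee_rot: [0.277, -3.126, 0.001]
force: [-0.5, -1.2, -2.9]
grip_width: 0.215
gripper_force: 59.1
```

Call:
{"method": "apply_moves", "body": {
  "gripper": [0,0,0],
  "slide": [
    [0,0,0],
    [0,0,0],
    [0,0,0]
  ],
  "turn": [0.104,0,0]
}}

```text
time_s: 42.58
tcp_pos: [0.5999, 0.2283, 0.2335]
ee_rot: [0.117, -3.138, 0.0]
force: [-0.3, -0.9, -2.3]
grip_width: 0.217
gripper_force: 59.1
```

```bash
python3 -c "
from h import *
delta(PK['white'],.0655,TR-np.pi)"
```

```text
tcp [0.5999 0.2283 0.2335] yaw -3.0671 tilt 0.0011 F [-0.3 -0.9 -2.3] grip 0.217 59.1
slide mm [-1.00e+00 -1.00e-01  1.68e+02] turn 0.0024
```

Call:
{"method": "apply_moves", "body": {
  "gripper": [0,0,0,0,0,0,0,0,0,0],
  "slide": [
    [-1,0,20],
    [0,0,40],
    [0,0,40],
    [0,0,30],
    [0,0,20],
    [0,0,8],
    [0,0,4],
    [0,0,2],
    [0,0,2],
    [0,0,0]
  ],
  "turn": [0,0,0,0,0,0,0,0,0,0]
}}

```text
time_s: 43.82
tcp_pos: [0.6013, 0.2286, 0.0685]
ee_rot: [-0.113, 3.139, 0.0]
force: [-0.3, 0.7, -2.2]
grip_width: 0.213
gripper_force: 59.0
```

Call:
{"method": "apply_moves", "body": {
  "gripper": [0,0,0,0],
  "slide": [
    [0,0,1],
    [0,0,1],
    [0,0,0.6],
    [0,0,0]
  ],
  "turn": [0,0,0,0]
}}

```text
time_s: 44.32
tcp_pos: [0.6012, 0.2286, 0.0656]
ee_rot: [-0.113, 3.14, -0.0]
force: [-0.2, -0.5, -3.4]
grip_width: 0.216
gripper_force: 59.3
```

Call:
{"method": "apply_moves", "body": {
  "gripper": [0,0],
  "slide": [
    [0,0,0.6],
    [0,0,0]
  ],
  "turn": [0,0]
}}

```text
time_s: 44.58
tcp_pos: [0.6015, 0.2286, 0.0656]
ee_rot: [-0.113, 3.139, 0.0]
force: [-0.9, -0.6, 4.8]
grip_width: 0.213
gripper_force: 60.0
```

Call:
{"method": "apply_moves", "body": {
  "gripper": [1,1,1,1,1,1,1,1],
  "slide": [
    [0,0,0],
    [0,0,0],
    [0,0,0],
    [0,0,0],
    [0,0,-30],
    [0,0,-50],
    [0,0,-50],
    [0,0,0]
  ],
  "turn": [0,0,0,0,0,0,0,0]
}}

```text
time_s: 45.58
tcp_pos: [0.603, 0.2293, 0.1992]
ee_rot: [-0.113, 3.133, 0.003]
force: [0.5, 0.2, 0.1]
grip_width: 1.002
gripper_force: 0.0
```

Call:
{"method": "apply_moves", "body": {
  "gripper": [1,1,1,1],
  "slide": [
    [10,-40,-20],
    [10,-45,0],
    [10,-40,0],
    [0,0,0]
  ],
  "turn": [0,0,0,0]
}}

```text
time_s: 46.08
tcp_pos: [0.5797, 0.0993, 0.2148]
ee_rot: [0.109, -3.139, 0.001]
force: [-0.4, 0.5, -0.1]
grip_width: 0.999
gripper_force: 0.0
```

```bash
python3 -c "
from h import *
p=arm.read_camera('side')
for c in PK:
  print(c,'foot exp',pr(p,[*PK[c],.011]),'top',pr(p,[*PK[c],.133]))
  for d in arm.masks_of(p,'shaft_'+c)[:1]:
    ys,xs=np.nonzero(d['mask']);print(d['score'],xs.min(),xs.max(),ys.min(),ys.max())
cv2.imwrite('pics/end.png',cv2.resize(p['pixels'][60:260,190:390,::-1],None,fx=3,fy=3,interpolation=2))"
```

```text
green foot exp [244.  182.8] top [239.  135.4]
0.72 234 251 133 182
blue foot exp [270.7 178.4] top [267.9 131.2]
0.82 262 279 128 178
yellow foot exp [296.9 174.1] top [296.2 127. ]
0.63 290 305 125 173
white foot exp [322.6 169.9] top [323.9 122.9]
0.85 315 331 120 168
```

View pics/end.png

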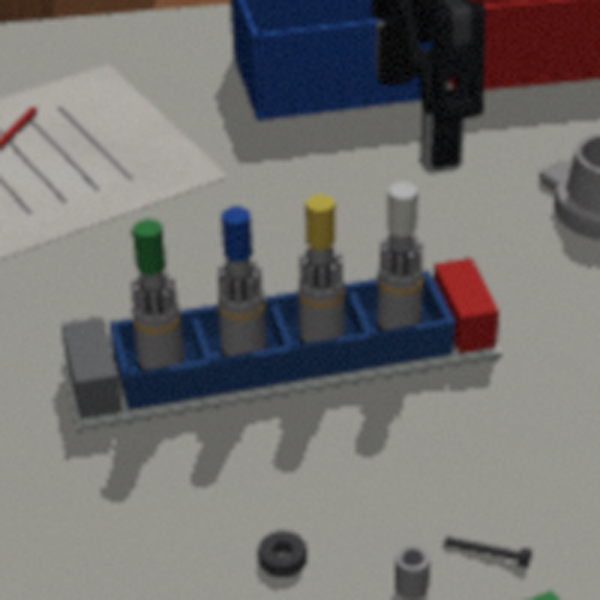

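All four shafts stand upright and free. White (401,290) is beside the red end, followed by yellow (320,300), blue (242,310) and green (157,325). The gripper is clear.

```bash
python3 -c "
from plant import arm
print(arm.job_done())"
```

```text
the job is handed in; nothing more can be done
None
```

I stood all four shafts upright and free in the blue tray in reverse order (from the red end: white, yellow, blue, green) and handed the job in at about 46 s; the hand-in returned no verdict.

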